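# Eject the charged battery and trap it before it rolls off

## Robot

A 6-joint arm with a two-finger parallel gripper is mounted at the origin on the work surface. World frame = base frame: x ahead of the robot, y to its left, z up, the work surface at z = 0. Lengths are in mm, angles in degrees, forces in N, time in s.
With the tool pointing down it reaches from about 350 to 850 mm from the base axis. Payload 8.1 kg.
Tool frame: the origin (TCP) lies midway between the tips of the shut fingers; the grasp point (between the pads) lies 19 mm behind it (r.pinch_z is the distance from the TCP to the grasp point, in mm); z points along the fingers, y is the line along which they close (so a half turn about z gives the same grasp; the last joint's range is limited). The gripper opens to 85 mm and grips with 20 to 120 N. Pads are 22 mm wide; open, the fingers measure 114 mm over their backs; the gripper's body (76 mm by 85 mm) begins 54 mm behind the grasp point. The pads swing forward as they close: fully open they stand 13 mm farther back than shut.
Start: joints at [-68.549, 7.471, 85.268, -0, 87.261, -4.893], TCP at [266.281, -537.68, 231.292] pointing down, gripper open.
Joint ranges: [-169.43, 169.43], [-51.17, 129.36], [1.28, 143.12], [-76.62, 256.62], [0, 156.53], [-152.29, 152.29]. Speed limits (degrees/s): [136.94, 136.94, 159.86, 180, 180, 180].

## Interface

Orientations are given as [roll, pitch, yaw] about the fixed x, y, z axes, in that order (R = Rz(yaw) Ry(pitch) Rx(roll)).
In Python, from bench import sensors, optics, job, r gives the robot as it stands.
- The arm moves only by the tool play_rows, never from a script. Its argument "motion" is a list that holds one entry, the list of rows, each a list of 6 numbers: the shift along the tool's x, y, z in cm, then the turn, a rotation vector about the tool's x, y, z in degrees. In form: [[[x, y, z, ax, ay, az], ...]]. A call has 1 to 5 rows; each row is the pose to reach, as a shift and turn from the pose commanded when the call began, along the tool's axes at that moment; what a row does not reach only later rows make up. A row lasts 1/10 s, in which the tool goes at most 50 mm and 8.59 degrees, less where a joint would pass 70% of its speed; a pose out of reach is approached as far as the arm can. A call with a gripper value outside its range is refused whole. "jaw" is the opening, from 0 (shut) to 1 (fully open), set as the call begins (left out, the last holds). The fingers move at their own pace and stop on an object; "squeeze" is the grip in N (left out, the last holds). Time passes only in rows, so rows that repeat a pose let the fingers close. It gives the time, the measured TCP pose, the force, the opening and the grip force at its end, in the units of the state.
- sensors.sense(): the state, without advancing time (a new reading comes with each control period).
- optics.snapshot(name): name is "scene" or "side" or "wrist"; returns a dict with "pixels" (384x512x3 uint8, red, green, blue), "mtx" (3x3 intrinsics, pixels), "R" (3x3) and "t" (3): a world point X has camera coordinates R X + t; the wrist camera has in their place "T_tool_cam" (4x4, takes a point from camera to tool coordinates, whose origin is the TCP and whose axes are the flange's). Camera axes: x right, y down, z forward; pixel columns grow to the right and rows downward; lengths in mm; the calibration is good to about 2 mm. A picture is of the moment at which its call begins: read the wrist's pose just before it. There is no depth.
- job.hand_in(): hands the job in; it is judged then, once.
The state is a dict: "time": time; "joint_pos": joint angles; "qd": joint speeds; "joint_efforts": joint torques, N m; "tool_pos": TCP position; "tcp_rot": TCP orientation; "ft_force": force on the tool from outside, world axes, zero at the start; "wrist_torque": the same for the moment, N m; "finger_gap": finger opening in mm; "grip_force": force on a finger pad.
Only numpy, scipy, OpenCV 4.12 (cv2) and the standard library are available. Lean on these libraries where they do the work, as an engineer would, in place of code of your own. Each camera call takes 0.05 s, during which the arm holds its last target. There are 200 camera calls.

## Task

The fat battery in the charger on the crate is done: with one fingertip press down the eject lever behind its bay, and with the other finger, waiting in front of the battery, stop it on the charger's sloping front before it rolls off the edge. Finish while holding it there, one finger still keeping that lever down and the other touching the battery, which lies still on the slope. Do not pick the battery up; leave the thin battery in its bay and everything else where it stands.

Things in the scene. Friction and masses are not known exactly. Their poses are not given: they have to be found in the camera images.
- charger: grey plastic two-bay battery charger, 120 (x) x 130 (y) x 36 mm high, fixed on the crate's top at a varying place and yaw. Origin: centre of its underside. Its own -x is the front, y runs along the batteries, z up. The bays lie side by side, centred at x = 0, y = +31 and -31 mm; in front of each is a sloping apron, behind each (x = +29 to +54 mm) the press pad of its eject lever
- bay_left (a point): axis of a fat battery seated in the bay at the charger's +y: 35 mm above the charger's underside, axes as the charger's. The bay is 56 mm long (y) between end walls 35 mm high and 6 mm thick (x -12 to +29 mm), its floor 22 mm high; the crest of the apron, 25 mm high, 8 mm ahead of the bay's centre, keeps the battery in
- bay_right (a point): the same for the bay at the charger's -y
- apron_left (a point): middle of the face of the +y bay's apron, 35 mm ahead (-x) of the bay's centre, 18 mm above the charger's underside. The apron is plain and falls forward at 15 degrees, from its crest, 25 mm high and 8 mm ahead of the bay, to 11 mm high at the front edge, 62 mm ahead of the bay; 7 mm high rails run along its sides, 56 mm apart, in line with the bay's end walls; nothing on it stops a battery
- apron_right (a point): the same for the -y bay
- fat_cell: the fat battery, white sleeve and steel ends, a cylinder 26 mm across and 50 mm long, 80 g (varies). It lies in one of the two bays (drawn by lot), axis along the charger's y, its axis 35 mm above the charger's underside, its top 48 mm. Origin: the middle of its axis; its own y is the axis. It rolls freely
- thin_cell: the thin battery, same look, 14.5 mm across and 50.5 mm long, 27 g, lying loose in the other bay. Origin: the middle of its axis
- eject_left (a joint): black eject lever of the +y bay, rad: 0 at rest, grows as its pad is pressed down, stop at 0.45. It rocks on a pin along the charger's y, 20 mm behind the bay's centre, 36 mm above the underside; its kicker swings up under the battery's back and sends it forward over the crest at about 0.35 rad, to roll down the apron. Spring return: 2 N on the pad starts it, about 6 N holds it fully down
- eject_right (a joint): the same lever of the -y bay
- pad_left (a point): middle of the top of the +y lever's press pad, 25 mm (x) x 40 mm (y), flat, 33 mm above the charger's underside at rest; it is 40 mm behind (+x) the seated battery's axis; fully pressed it is 9 mm lower and slopes down to the rear
- pad_right (a point): the same on the -y lever
- crate: upturned wooden crate, 420 (x) x 620 (y) x 150 mm high, fixed; origin: centre of its underside; its board top carries all the following things
- soap_pump: stainless steel soap pump dispenser, 72 mm across, 192 mm tall, at the crate's left far corner; origin: centre of underside
- first_aid_box: white plastic first aid box with hinged flap, 180 (x) x 110 (y) x 70 mm, at the crate's right, fixed; origin: centre of underside
- pliers: steel pliers lying flat, 165 mm long, 11 mm high, at the crate's far edge; origin: under the pivot
- jar: glass jar, 66 mm across, 85 mm tall, at the crate's far edge; origin: centre of underside
- funnel: green plastic funnel standing on its mouth, 116 mm across, 115 mm tall, at the crate's left; origin: centre of its mouth
- lantern: black camping lantern, 90 mm across, 140 mm tall, at the crate's right near corner; origin: centre of underside
- padlock: brass padlock lying flat, 40 x 48 x 18 mm without its shackle, at the crate's left near corner; origin: centre of underside of its case
Mind the look-alikes: they are no part of the job. Leave any turquoise look-alike of the fat_cell alone.

How it is judged:
By the outcome, as a careful person would: the job done as asked, in the order asked, and still so for the second after the job is handed in, while the arm keeps its last pose, push and grip.
It also fails if it takes over 38 s, if anything falls off the work surface, if the arm or the gripper's body presses on something with over 40 N, if the wrist force passes 120 N, or if a joint passes its speed limit or range.

## Working session

There is one attempt and no reset: what is moved stays moved. The work goes in short steps, Python scripts to look and compute and a tool call to move; the robot and the scene stay as the last step left them, time stands still between calls to the robot, and variables do not carry over. Pictures are saved under pics/ and viewed, at most 10 in all, crops included, and the job is handed in when it is done.

Besides the shell and the picture viewer there is one more tool, called after ">>>" in YAML: its name, and indented under it one key for each argument. play_rows: Moves the arm, as the interface text tells. Its arguments: {"type":"object","properties":{"motion":{"type":"array","items":{"type":"array","items":{"type":"array","items":{"type":"number"}}}},"jaw":{"type":"number"},"squeeze":{"type":"number"}},"required":["motion"]}

```bash
mkdir -p pics; ls; python3 - <<'E'
from bench import sensors, optics, job, r
import cv2,numpy as np
ims=[]
for n in("scene","side"):
    d=optics.snapshot(n); cv2.imwrite(f"pics/{n}.png",d["pixels"][:,:,::-1]); np.savez(f"{n}.npz",**d)
    print(n,d["mtx"].tolist(),np.round(d["R"],4).tolist(),np.round(d["t"],1).tolist())
print(sensors.sense())
print(r.pinch_z)
d=optics.snapshot("wrist");print(np.round(d["T_tool_cam"],3).tolist())
E
```

```text
pics
scene [[433.1764008627215, 0.0, 250.71845020881298], [0.0, 433.1764008627215, 197.01090555443906], [0.0, 0.0, 1.0]] [[0.701, 0.7129, -0.0183], [0.5602, -0.5664, -0.6044], [-0.4412, 0.4135, -0.7965]] [-378.3, -245.7, 1394.7]
side [[386.49091943133095, 0.0, 252.22624979799699], [0.0, 386.49091943133095, 186.63838982442002], [0.0, 0.0, 1.0]] [[-0.9997, -0.0232, 0.0032], [-0.0183, 0.69, -0.7236], [0.0145, -0.7234, -0.6902]] [560.0, 120.9, 924.3]
{'time': 0.1, 'joint_pos': array([-6.85482359e+01,  7.51136251e+00,  8.53248098e+01, -1.50972450e-03,
        8.72633268e+01, -4.89187082e+00]), 'qd': array([-0.02492647, -0.10859543, -0.11060223,  0.02054541,  0.06708974,
        0.00960513]), 'joint_efforts': array([ 2.98145780e-03, -5.70949388e+01, -5.01942337e+01, -4.91044739e-05,
        8.21196969e-03,  1.01693178e-05]), 'tool_pos': array([ 266.0839671 , -537.19236707,  230.326325  ]), 'tcp_rot': array([-1.79900735e+02, -6.98245849e-03,  2.63437022e+01]), 'ft_force': array([-0.55345363, -0.31950687,  0.19485181]), 'wrist_torque': array([-0.04145109,  0.03427474,  0.0131921 ]), 'grip_force': 0.0, 'finger_gap': 85.48728390461369}
18.700000000000003
[[0.0, -0.952, -0.308, 78.782], [1.0, -0.0, 0.001, -0.888], [-0.001, -0.308, 0.952, -142.077], [0.0, 0.0, 0.0, 1.0]]
```

View pics/scene.png

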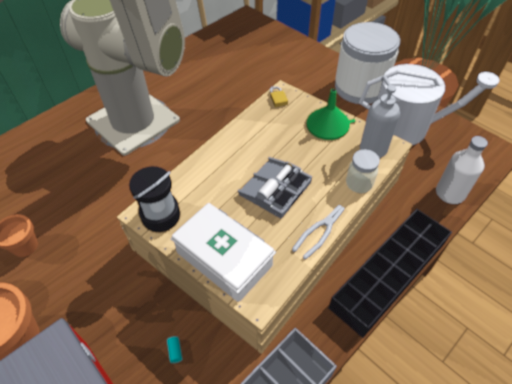

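View pics/side.png

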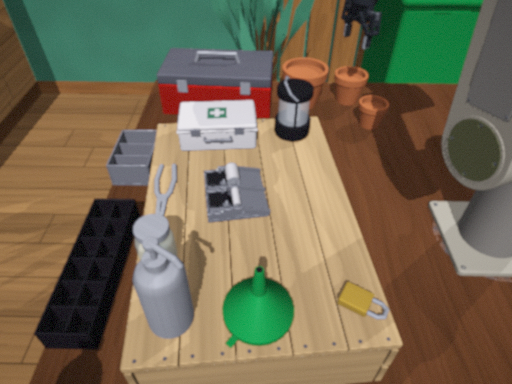

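The scene view shows the charger at about (275,187) and the turquoise look-alike on the floor at (174,349). The side view has the charger at about (236,193). I'll enlarge both to identify the cells.

```bash
python3 - <<'E'
import cv2,numpy as np
a=cv2.imread("pics/scene.png")[145:225,230:320]; b=cv2.imread("pics/side.png")[155:227,195:276]
a=cv2.resize(a,(720,640)[:2],interpolation=cv2.INTER_CUBIC)[:600]
b=cv2.resize(b,None,fx=8,fy=8,interpolation=cv2.INTER_CUBIC)
cv2.imwrite("pics/a.png",a);cv2.imwrite("pics/b.png",b)
E
```

```text
(no output)
```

View pics/a.png

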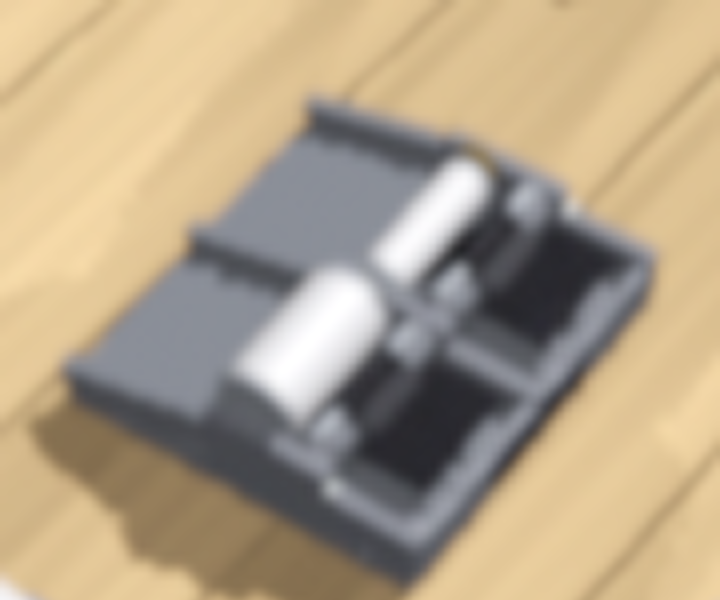

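View pics/b.png

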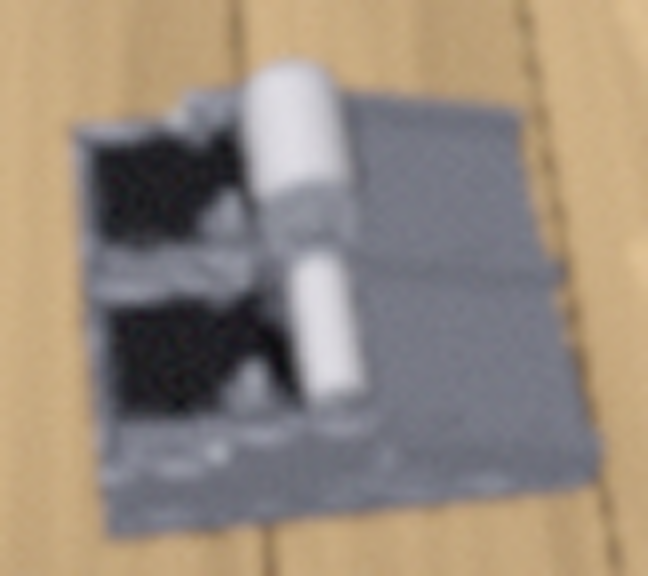

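Two candidates in crop a: the larger white cell at (312,340), i.e. scene px (269,187), and the narrower one at (435,215), i.e. (284,172). The larger one is clearly thicker and sits in the -y (right) bay, so it is fat_cell. Turquoise one is on the floor, left alone. Next I fit the charger pose.

```bash
cat > h.py <<'E'
import numpy as np,cv2
from scipy.spatial.transform import Rotation as Ro
from scipy.optimize import least_squares
S={n:dict(np.load(n+".npz")) for n in("scene","side")}
def proj(n,X):
    d=S[n];c=d["R"]@X+d["t"];p=d["mtx"]@c;return p[:2]/p[2]
E
python3 - <<'E'
from h import *
O={"scene":(230,145),"side":(195,155)}
obs=[("scene",410,582,(60,-65,0)),("scene",70,372,(-60,-62,18)),("scene",315,103,(-60,62,18)),("scene",655,285,(60,65,0)),
("side",110,535,(60,65,0)),("side",600,483,(-60,65,0)),("side",75,125,(60,-62,36)),("side",520,108,(-60,-62,18)),
("scene",312,340,(0,-31,40)),("side",298,150,(0,-31,38))]
def W(p,q): 
    R=Ro.from_euler("z",p[2]).as_matrix();return R@np.array(q,float)+[p[0],p[1],150]
def f(p):
    o=[]
    for n,u,v,q in obs:
        px=np.array([(u+.5)/8-.5+O[n][0],(v+.5)/8-.5+O[n][1]]);o.append(proj(n,W(p,q))-px)
    return np.concatenate(o)
s=least_squares(f,[500,0,0],loss="soft_l1",x_scale=[10,10,.1])
print(s.x,np.degrees(s.x[2]));print(f(s.x).reshape(-1,2).round(2))
for k,q in dict(fat=(0,-31,35),pad=(40,-31,33),apron=(-35,-31,18)).items(): print(k,W(s.x,q))
E
```

```text
[5.95498531e+02 2.87706800e+01 1.81138524e-01] 10.378472930673643
[[ 0.54  2.31]
 [ 0.26 -0.99]
 [-0.59 -0.26]
 [-0.66  2.23]
 [ 0.65  2.04]
 [-0.27  1.46]
 [-0.86 -2.7 ]
 [-0.93  0.14]
 [-0.82 -0.15]
 [ 1.07  0.18]]
fat [601.08316791  -1.722136   185.        ]
pad [640.42873694   5.48384747 183.        ]
apron [566.65579501  -8.02737154 168.        ]
```

>>> play_rows:
  motion:
    - [[0,0,-4.5,0,0,0],[0,0,-9,0,0,0],[0,0,-13,0,0,0],[3.8,-2.4,-14,0,0,0],[8,-5,-14,0,0,0]]
  jaw: 1

```text
time: 0.65
tool_pos: [315.9, -458.1, 374.0]
tcp_rot: [179.8, -0.0, 26.2]
ft_force: [1.1, -0.3, 0.2]
finger_gap: 85.5
grip_force: 0.0
```

>>> play_rows:
  motion:
    - [[4,-2.5,0,0,0,0],[8,-5,0,0,0,0],[12,-7.5,0,0,0,0],[16,-10,0,0,0,0],[20,-12.5,0,0,0,0]]

```text
time: 1.15
tool_pos: [440.1, -254.8, 371.1]
tcp_rot: [-180.0, 0.0, 26.3]
ft_force: [1.0, -0.7, -0.3]
finger_gap: 85.6
grip_force: 0.0
```

>>> play_rows:
  motion:
    - [[4,-2.5,0,0,0,0],[8,-5,0,0,0,0],[12,-7.5,0,0,0,0],[16,-10,0,0,0,0],[20,-12.5,0,0,0,0]]

```text
time: 1.65
tool_pos: [563.9, -53.9, 371.0]
tcp_rot: [-180.0, 0.0, 26.3]
ft_force: [0.8, -0.2, 0.0]
finger_gap: 85.3
grip_force: 0.0
```

>>> play_rows:
  motion:
    - [[0,0,0,0,0,-8],[0,0,0,0,0,-16],[0,0,0,0,0,-24],[0,0,0,0,0,-32],[0,0,0,0,0,-40]]

```text
time: 2.15
tool_pos: [563.2, -55.7, 370.9]
tcp_rot: [-180.0, 0.0, 66.7]
ft_force: [-0.4, -0.0, 0.4]
finger_gap: 85.4
grip_force: 0.0
```

>>> play_rows:
  motion:
    - [[0,0,0,0,0,-8],[0,0,0,0,0,-16],[0,0,0,0,0,-24],[0,0,0,0,0,-32],[0,0,0,0,0,-34]]

```text
time: 2.65
tool_pos: [563.2, -55.8, 370.9]
tcp_rot: [-180.0, -0.0, 100.6]
ft_force: [-0.5, -0.4, -0.4]
finger_gap: 85.5
grip_force: 0.0
```

>>> play_rows:
  motion:
    - [[2.3,2,1.5,0,0,0],[4.6,4,4,0,0,0],[4.6,4,4,0,0,0],[4.6,4,4,0,0,0]]

```text
time: 3.05
tool_pos: [593.9, -2.9, 329.9]
tcp_rot: [-179.8, -0.0, 100.4]
ft_force: [0.1, 0.3, 0.8]
finger_gap: 85.2
grip_force: 0.0
```

```bash
python3 - <<'E'
from bench import sensors, optics
import cv2,numpy as np
s=sensors.sense();d=optics.snapshot("wrist")
np.savez("w1.npz",pos=s["tool_pos"],rpy=s["tcp_rot"],K=d["mtx"],T=d["T_tool_cam"],px=d["pixels"])
print(s["tool_pos"],s["tcp_rot"])
cv2.imwrite("pics/w1.png",cv2.resize(d["pixels"][:,:,::-1],(800,600),interpolation=cv2.INTER_CUBIC))
E
```

```text
[593.88063163  -2.91569588 329.93676618] [-1.79839926e+02 -2.92101164e-02  1.00416941e+02]
```

View pics/w1.png

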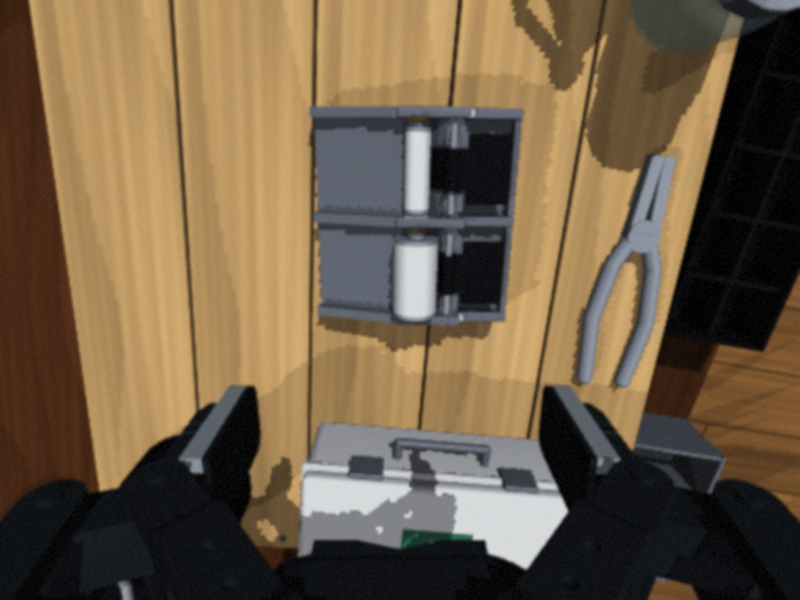

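The charger is clear: corners at (312,108), (522,110), (505,320), (320,318). The fat cell is at (415,279) in the lower (-y) bay, the thin one at (418,169), and the black pads are on the right. I'll refine the pose.

```bash
python3 - <<'E'
from h import *
w=np.load("w1.npz");k=800/512
R=Ro.from_euler("xyz",w["rpy"],degrees=True).as_matrix();T=w["T"]
def pw(X):
    c=T[:3,:3].T@(R.T@(X-w["pos"])-T[:3,3]);p=w["K"]@c;return p[:2]/p[2]*k
def W(p,q): return Ro.from_euler("z",p[2]).as_matrix()@np.array(q,float)+[p[0],p[1],150]
obs=[(313,109,(-60,65,18)),(522,110,(60,65,33)),(505,320,(60,-65,33)),(320,318,(-60,-65,18)),(315,218,(-60,0,18)),
(394,278,(-13,-31,36)),(437,278,(13,-31,36)),(415,236,(0,-6,45))]
f=lambda p:np.concatenate([pw(W(p,q))-[u,v] for u,v,q in obs])
s=least_squares(f,[595,29,.18],loss="soft_l1",x_scale=[10,10,.1],f_scale=3)
p=s.x;print(p[:2],np.degrees(p[2]));print(f(p).reshape(-1,2).round(1).tolist())
for n,q in dict(fat=(0,-31,35),pad=(40,-31,33),goal=(-7.5,-31,0)).items(): print(n,W(p,q))
print("goal tool mm",R.T@(W(p,(-7.5,-31,0))-w["pos"]))
E
```

```text
[596.52193735  28.42776985] 10.109959694324363
[[-0.9, -0.1], [1.3, -1.4], [1.1, 6.4], [1.8, -1.0], [2.3, 1.8], [-2.2, -2.3], [-2.7, -2.1], [-0.9, 2.3]]
fat [601.96361099  -2.09088327 185.        ]
pad [641.34251823   4.9306311  183.        ]
goal [594.58006588  -3.40741721 150.        ]
goal tool mm [ -0.70181544   1.10170342 179.93405605]
```

>>> play_rows:
  motion:
    - [[0,0.1,4,0,0,0.3],[0,0.1,8,0,0,0.3],[0,0.1,12,0,0,0.3],[0,0.1,13.5,0,0,0.3],[0,0.1,13.5,0,0,0.3]]

```text
time: 3.6
tool_pos: [594.0, -3.8, 194.6]
tcp_rot: [-179.8, -0.0, 100.0]
ft_force: [-0.0, 0.3, -0.4]
finger_gap: 85.2
grip_force: 0.0
```

```bash
python3 - <<'E'
from bench import sensors, optics
import cv2,numpy as np
s=sensors.sense();d=optics.snapshot("wrist");e=optics.snapshot("side")
print(s["tool_pos"],s["tcp_rot"],s["ft_force"])
a=cv2.resize(d["pixels"][100:,56:456,::-1],(520,369),interpolation=cv2.INTER_CUBIC)
a=cv2.resize(d["pixels"][:,:,::-1],(800,600),interpolation=cv2.INTER_CUBIC)
cv2.imwrite("pics/w2.png",a)
cv2.imwrite("pics/s2.png",cv2.resize(e["pixels"][110:250,160:320,::-1],(640,560),interpolation=cv2.INTER_CUBIC))
E
```

```text
[593.97527206  -3.8310146  194.57523722] [-1.79786619e+02 -4.90859333e-02  9.99913032e+01] [-0.04508888  0.33178851 -0.3646619 ]
```

View pics/w2.png

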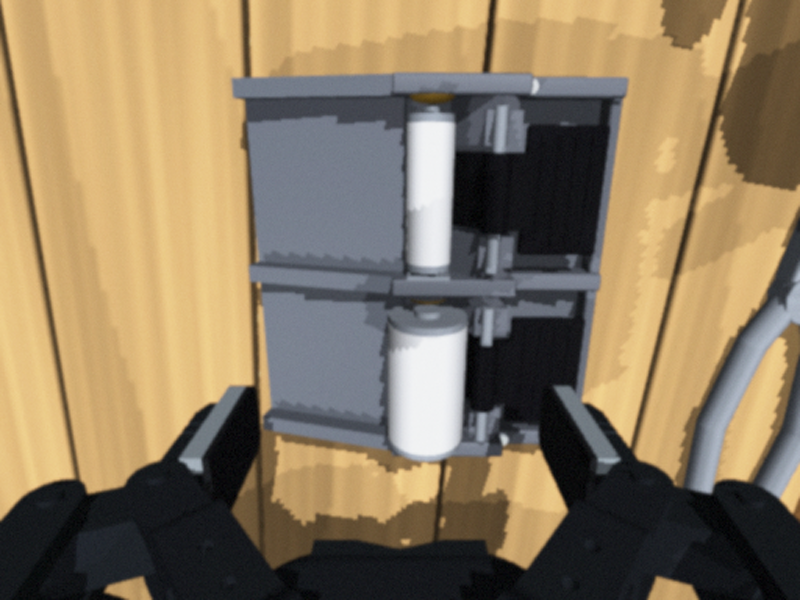

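View pics/s2.png

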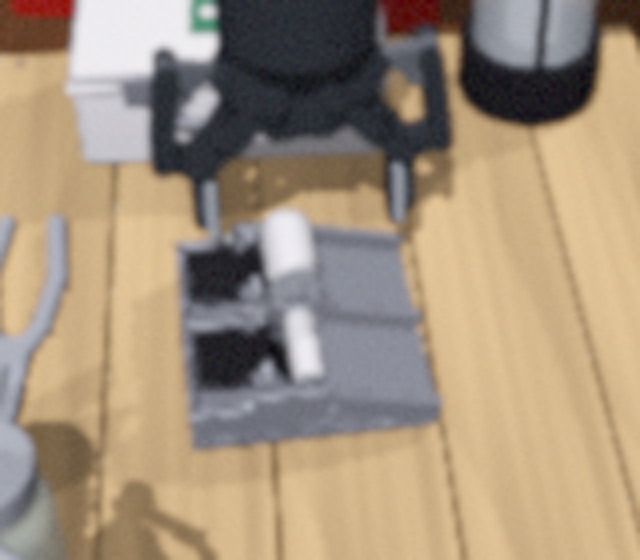

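```bash
python3 - <<'E'
from h import *
from bench import sensors
w=np.load("w1.npz");k=800/512
pos=np.array([593.98,-3.83,194.58]);R=Ro.from_euler("xyz",[-179.787,-.049,99.991],degrees=True).as_matrix();T=w["T"]
def pt(t): 
    c=T[:3,:3].T@(np.array(t,float)-T[:3,3]);p=w["K"]@c;return p[:2]/p[2]*k
pw=lambda X:pt(R.T@(X-pos))
def W(p,q): return Ro.from_euler("z",p[2]).as_matrix()@np.array(q,float)+[p[0],p[1],150]
obs=[(236,90,(-60,65,18)),(255,272,(-60,0,18)),(267,418,(-60,-62,18)),(388,390,(-13,-31,37)),(465,390,(13,-31,37)),(428,306,(0,-6,48)),(585,320,(54,-11,33)),(507,322,(29,-11,33))]
f=lambda p:np.concatenate([pw(W(p,q))-[u,v] for u,v,q in obs])
s=least_squares(f,[596,29,.18],loss="soft_l1",x_scale=[10,10,.1],f_scale=3)
p=s.x;print(p[:2],np.degrees(p[2]));print(f(p).reshape(-1,2).round(1).tolist())
print("goal tool mm",R.T@(W(p,(-7.5,-31,0))-pos))
for t in [(11,-42.7,-13),(-11,-42.7,-13),(11,42.7,-13),(-11,42.7,-13),(11,57,-13)]: print(t,pt(t).round())
E
```

```text
[596.5144107   28.62867533] 10.202203148566344
[[1.3, -6.9], [1.4, 6.4], [3.9, 9.3], [-2.0, -9.9], [-3.3, -10.0], [-1.5, 17.7], [-1.2, 1.0], [2.8, -0.8]]
goal tool mm [ 0.4611751   0.90739208 44.57734547]
(11, -42.7, -13) [256. 381.]
(-11, -42.7, -13) [262. 445.]
(11, 42.7, -13) [544. 381.]
(-11, 42.7, -13) [537. 445.]
(11, 57, -13) [592. 381.]
```

The lower view confirms the fit to about 1 mm: fat cell at (427,385) between the fingers, the rear finger in line with the black pad at (545,370), and the front finger over the apron side. I'm lowering onto the pad.

>>> play_rows:
  motion:
    - [[0,0.1,1.2,0,0,0],[0,0.1,2.2,0,0,0],[0,0.1,2.2,0,0,0],[0,0.1,2.2,0,0,0]]

```text
time: 4.1
tool_pos: [596.2, -3.0, 174.0]
tcp_rot: [-180.0, -0.0, 100.0]
ft_force: [1.2, 0.3, 0.1]
finger_gap: 85.7
grip_force: 0.0
```

>>> play_rows:
  motion:
    - [[0,0,0.2,0,0,0],[0,0,0.4,0,0,0],[0,0,0.4,0,0,0]]

```text
time: 4.4
tool_pos: [596.3, -3.0, 170.1]
tcp_rot: [-180.0, -0.0, 100.0]
ft_force: [-0.3, -0.7, -0.3]
finger_gap: 85.6
grip_force: 0.0
```

>>> play_rows:
  motion:
    - [[0,0,0.3,0,0,0],[0,0,0.6,0,0,0],[0,0,0.85,0,0,0],[0,0,0.85,0,0,0],[0,0,0.85,0,0,0]]

```text
time: 4.9
tool_pos: [597.1, -3.1, 162.7]
tcp_rot: [179.9, 0.0, 100.0]
ft_force: [-1.0, -0.3, 5.3]
finger_gap: 85.1
grip_force: 2.2
```

```bash
python3 - <<'E'
from bench import sensors, optics
import cv2
s=sensors.sense();d=optics.snapshot("wrist")
print(s["tool_pos"],s["ft_force"],s["grip_force"])
cv2.imwrite("pics/w3.png",cv2.resize(d["pixels"][:,:,::-1],(800,600),interpolation=cv2.INTER_CUBIC))
E
```

```text
[597.06310893  -3.0885757  162.6724803 ] [-0.96716791 -0.34651985  5.27517517] 2.24833796848543
```

View pics/w3.png

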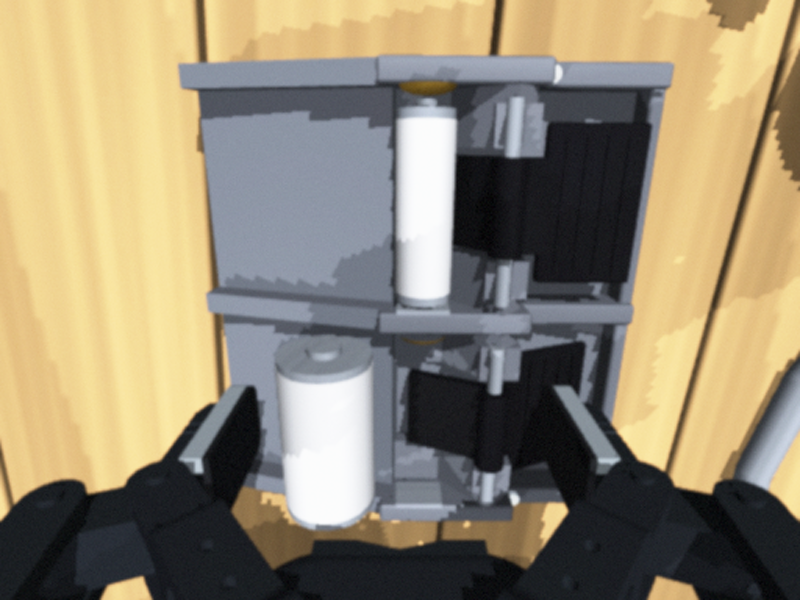

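The battery has come out and lies on the apron at (325,430), close to the front finger. The lever is pressed, with its kicker up at (445,410). I'll press a little further and let it settle.

>>> play_rows:
  motion:
    - [[0,0,0.1,0,0,0],[0,0,0.15,0,0,0],[0,0,0.15,0,0,0],[0,0,0.15,0,0,0],[0,0,0.15,0,0,0]]

```text
time: 5.45
tool_pos: [596.9, -3.1, 161.3]
tcp_rot: [179.9, 0.0, 100.0]
ft_force: [-2.5, 0.1, 6.7]
finger_gap: 85.4
grip_force: 3.1
```

>>> play_rows:
  motion:
    - [[0,0,0,0,0,0],[0,0,0,0,0,0],[0,0,0,0,0,0],[0,0,0,0,0,0],[0,0,0,0,0,0]]

```text
time: 5.95
tool_pos: [597.0, -3.1, 161.3]
tcp_rot: [179.9, 0.0, 100.0]
ft_force: [-2.3, -0.9, 5.6]
finger_gap: 85.3
grip_force: 3.1
```

```bash
python3 - <<'E'
from bench import sensors, optics
import cv2
s=sensors.sense();d=optics.snapshot("wrist");e=optics.snapshot("scene")
print(s["tool_pos"],s["ft_force"],s["grip_force"],s["finger_gap"])
cv2.imwrite("pics/w4.png",cv2.resize(d["pixels"][:,:,::-1],(800,600),interpolation=cv2.INTER_CUBIC))
E
```

```text
[596.95868195  -3.14849063 161.33224294] [-2.34934117 -0.87851827  5.58634717] 3.085055344272405 85.33747133016206
```

View pics/w4.png

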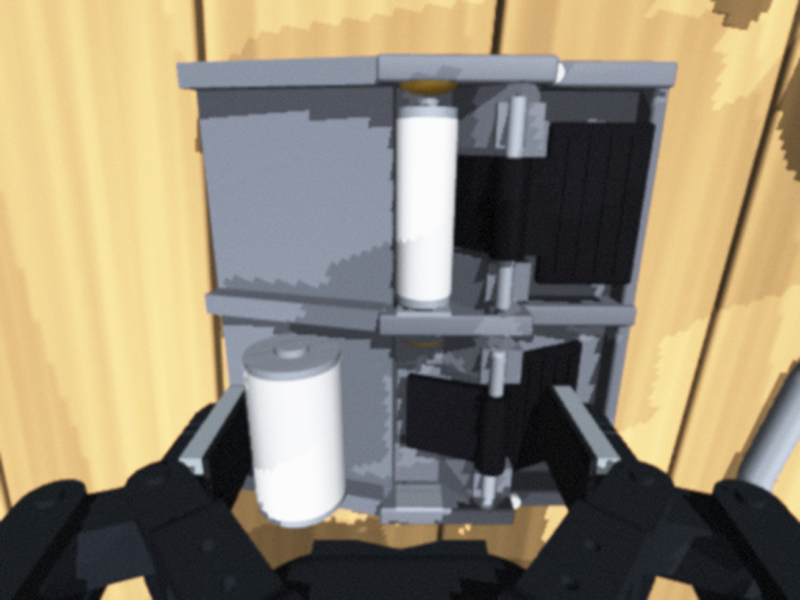

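The battery now rests against the front finger, contact at about (247,430). The lever is down and the thin cell hasn't moved. One small extra press, a settle, and a frame-to-frame stillness check before hand-in.

>>> play_rows:
  motion:
    - [[0,0,0.06,0,0,0],[0,0,0.06,0,0,0],[0,0,0.06,0,0,0],[0,0,0.06,0,0,0],[0,0,0.06,0,0,0]]

```text
time: 6.55
tool_pos: [596.8, -3.2, 161.1]
tcp_rot: [179.9, 0.0, 100.0]
ft_force: [-4.6, -0.4, 9.1]
finger_gap: 85.2
grip_force: 4.3
```

>>> play_rows:
  motion:
    - [[0,0,0,0,0,0],[0,0,0,0,0,0],[0,0,0,0,0,0],[0,0,0,0,0,0],[0,0,0,0,0,0]]

```text
time: 7.05
tool_pos: [596.8, -3.2, 161.1]
tcp_rot: [179.9, 0.0, 100.0]
ft_force: [-3.7, -1.1, 7.5]
finger_gap: 85.2
grip_force: 4.3
```

```bash
python3 - <<'E'
from bench import sensors, optics
import numpy as np,cv2
g=lambda:optics.snapshot("wrist")["pixels"].astype(int)
a=g()
for i in range(6): b=g()
print("mean diff on battery",abs(a-b)[215:335,155:225].mean(), "on wood",abs(a-b)[20:100,20:100].mean())
p=cv2.imread("pics/w4.png");q=cv2.resize(b.astype(np.uint8)[:,:,::-1],(800,600),interpolation=cv2.INTER_CUBIC)
for im in(p,q):
    row=im[430,240:360].astype(int).mean(1); print("white cols",240+np.where(row>200)[0][[0,-1]])
s=sensors.sense();print(s["tool_pos"],s["ft_force"],s["grip_force"])
E
```

```text
mean diff on battery 1.037420634920635 on wood 1.1569791666666667
white cols [256 337]
white cols [255 336]
[596.84453634  -3.14204343 161.11267092] [-4.47517748 -0.1861634   8.40119777] 4.307750401203521
```

The lever is at its stop (force is rising), and the battery is still and touching the finger.

```bash
python3 -c "
from bench import job
print(job.hand_in())"
```

```text
the job is handed in; nothing more can be done
None
```

I ejected the fat battery and handed in the job at about 7 s of arm time: the rear finger holds the right bay's lever down (about 8 N), and the battery lies still on the slope against the front finger; the judge's result wasn't shown.

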